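# Present two bushings to the inspection lamp in the yellow corner of their tray

## Robot

A 7-joint arm with a two-finger parallel gripper is mounted at the origin on the work surface. World frame = base frame: x ahead of the robot, y to its left, z up, the work surface at z = 0. Lengths are in m, angles in rad, forces in N, time in s.
With the tool pointing down it reaches from about 0.425 to 0.925 m from the base axis. Payload 6.8 kg.
Tool frame: the origin (TCP) lies at the very end of the fingers, on their centre line; the grasp point (between the pads) lies 19 mm behind it; z points along the fingers, y is the line along which they close (so a half turn about z gives the same grasp; the last joint's range is limited). The gripper opens to 85 mm and grips with 20 to 120 N. Pads are 22 mm wide; open, the fingers measure 114 mm over their backs; the gripper's body (76 mm by 85 mm) begins 54 mm behind the grasp point. The pads swing forward as they close: fully open they stand 13 mm farther back than shut.
Start: joints at [1.135, 0.477, 0.022, 1.555, -0.011, 1.109, -0.083], TCP at [0.217, -0.639, 0.231] pointing down, gripper open.
Joint ranges: [-2.96, 2.96], [-0.34, 2.1], [-1.41, 1.46], [0.24, 2.44], [-1.37, 4.51], [0.17, 1.92], [-2.96, 2.96]. Speed limits (rad/s): [2.39, 2.39, 3.14, 3.14, 3.14, 3.14, 3.14].

## Interface

Orientations are given as a unit quaternion [w, x, y, z].
In Python, from station import * gives the robot as it stands.
- The arm moves only by the tool jog_arm, never from a script. Its argument "moves" is one flat list of numbers, 7 for each row, row after row: the shift along the tool's x, y, z normalised to -1 to 1, where 1 is 20 mm, then the turn, a rotation vector about the tool's x, y, z normalised to -1 to 1, where 1 is 4 degrees, then the opening, from 0 (shut) to 1 (fully open). In form: [x, y, z, rx, ry, rz, claw, x, y, z, rx, ry, rz, claw, ...]. A call has exactly 8 rows; each row shifts and turns the commanded pose from where the row before left it, along the tool's axes as they then stand; what a row does not reach is not made up. A row lasts 1/12 s, in which the tool goes at most 41.7 mm and 7.16 degrees, less where a joint would pass 70% of its speed; a pose out of reach is approached as far as the arm can. A call with a number of a shift or a turn outside -1 to 1 is refused whole. A call with a gripper value outside its range is refused whole. The fingers move at their own pace and stop on an object; "grip_force" is the grip in N (left out, the last holds). Time passes only in rows, so rows that do not move let the fingers close, or fill a call up. It gives the time, the measured TCP pose, the force, the opening and the grip force at its end, in the units of the state.
- get_obs(): the state, without advancing time (a new reading comes with each control period).
- read_camera(name): name is "scene" or "top" or "wrist"; returns a dict with "color" (420x560x3 uint8, blue, green, red), "fx", "fy", "cx", "cy" (pixels), "rvec" (rotation vector, rad) and "tvec" (3), from world to camera coordinates, as OpenCV has them. Camera axes: x right, y down, z forward; pixel columns grow to the right and rows downward; lengths in m; the calibration is good to about 2 mm. A picture is of the moment at which its call begins. There is no depth.
- hand_in(): hands the job in; it is judged then, once.
The state is a dict: "t": time; "q": joint angles; "joint_vel": joint speeds; "joint_torque": joint torques, N m; "eef_pos": TCP position; "tool_rot": TCP orientation; "contact_force": force on the tool from outside, world axes, zero at the start; "torque": the same for the moment, N m; "gripper_width": opening from 0.0 (shut) to 1.0 (fully open); "grasp_force": force on a finger pad.
Only numpy, scipy, OpenCV 4.12 (cv2) and the standard library are available. Lean on these libraries where they do the work, as an engineer would, in place of code of your own. Each camera call takes 0.05 s, during which the arm holds its last target. There are 200 camera calls.

## Task

Pick up the grey parts tray by its black carrying bar, hold it level and clear of the counter, and turn it until its yellow corner points at the blue-domed inspection lamp. Then tip it clearly down towards that yellow corner until both bronze bushings have slid into it, and finish while still holding the tray still in the air, tipped, with the yellow corner towards the lamp. Do not spill the bushings, and do not bump or shift the lamp, the toggle clamp, the gauge pin in its clip or the parts cup.

Things in the scene. Friction and masses are not known exactly. Their poses are not given: they have to be found in the camera images.
- tray: loose open grey plastic tray, 160 x 120 x 45 mm outside (x, y, z), walls and floor 4 mm, about 0.3 kg; origin at the centre of its underside, x along its long side, z up. A black carrying bar runs along y over its middle on two flat steel uprights (18 mm wide, at y = +-57.5 mm). The corner at +x, +y is painted yellow (floor patch and walls).
- tray_bar (a point): centre of the tray's black carrying bar, 110 mm above the tray's underside; the bar is 16 mm wide along the tray's x (the width to grip), 120 mm long along y, 22 mm tall; same axes as the tray. Its underside is 54 mm above the walls' rim.
- tray_corner (a point): inside yellow corner of the tray, on the inner floor: 76 mm along x and 56 mm along y from the tray's centre, 4 mm above the underside. Its x axis points from the tray's centre out through the yellow corner (36.4 degrees from the tray's x towards its y), z is the tray's z. The corner points at the lamp when this x axis, seen from above, does.
- bushing_a: loose bronze bushing standing in the tray, 28 mm outside, 18 mm bore, 20 mm tall, 64 g, slippery: on the tray floor it begins to slide at about 6 degrees of tilt and settles well into a corner at about 35 degrees; origin at the centre of its underside, axis z
- bushing_b: the second, identical bushing standing in the tray; same origin and axis
- lamp_dome (a point): centre of the blue dome (48 mm across) on top of the fixed inspection lamp, 110 mm above the counter; the lamp is a round post 134 mm tall on a 70 mm foot, standing to the left or the right beyond the tray
- lamp: the fixed inspection lamp; origin at the centre of its foot's underside, on the counter
- clamp: fixed steel fixture 100 x 70 mm with an aluminium toggle clamp, red grip to +x, pressing a bolt; 155 mm tall, origin at the centre of its underside; stands on the side where the lamp is not; do not bump
- clip: fixed base 60 x 50 mm with a spring clip holding a chrome gauge pin (13 mm diameter, 90 mm long along x), 46 mm tall; origin at the centre of its underside; do not bump
- cup: loose grey plastic parts cup, 70 mm rim, 60 mm tall, 0.12 kg, origin at the centre of its underside; do not bump

How it is judged:
By the outcome, as a careful person would: the job done as asked, in the order asked, and still so for the second after the job is handed in, while the arm keeps its last pose, push and grip.
It also fails if it takes over 42 s, if anything falls off the work surface, if the arm or the gripper's body presses on something with over 40 N, if the wrist force passes 120 N, or if a joint passes its speed limit or range.

## Working session

There is one attempt and no reset: what is moved stays moved. The work goes in short steps, Python scripts to look and compute and a tool call to move; the robot and the scene stay as the last step left them, time stands still between calls to the robot, and variables do not carry over. Pictures are saved under pics/ and viewed, at most 10 in all, crops included, and the job is handed in when it is done.

Besides the shell and the picture viewer there is one more tool, called after ">>>" as name(argument=value, ...) on one line, values as JSON. jog_arm: Moves the arm, as the interface text tells. Scaled input: -1 to 1 covers 20 mm each way for a shift and 4 degrees each way for a turn. Its arguments: {"type":"object","properties":{"moves":{"type":"array"},"grip_force":{"type":"number"}},"required":["moves"]}

```bash
mkdir -p pics; ls; python3 - <<'E'
from station import *
import cv2,numpy as np
o=get_obs();print(o)
for n in("scene","top"):
    c=read_camera(n);cv2.imwrite(f"pics/{n}0.png",c["color"]);print(n,c["fx"],c["cx"],c["cy"],c["rvec"],c["tvec"])
E
```

```text
pics
{'t': 0.0, 'q': array([ 1.13488644,  0.4778022 ,  0.02232794,  1.55648217, -0.01150608,
        1.1092875 , -0.08310812]), 'joint_vel': array([-6.22450217e-04, -2.68075482e-04,  8.25072555e-04,  1.13114077e-03,
       -1.19454324e-04,  3.70473756e-05,  3.64721039e-04]), 'joint_torque': array([-3.94696617e-04, -5.96439922e+01,  1.60769474e+00, -2.81193370e+01,
        1.24416518e-02,  9.30246926e-03,  2.42304890e-05]), 'eef_pos': array([ 0.21712808, -0.63848472,  0.23031111]), 'tool_rot': array([-9.00689222e-04,  9.86595499e-01,  1.63182304e-01, -2.13497220e-04]), 'contact_force': array([ 0.47289687, -0.65951286, -0.61149325]), 'torque': array([ 0.00992865, -0.0557196 ,  0.0087767 ]), 'grasp_force': 0.0, 'gripper_width': 0.9980687706358538}
scene 533.3471517240355 280.2902329808121 214.0393422166546 [ 2.12687597  1.51425743 -0.48954928] [-0.20183344 -0.41664505  1.53082781]
top 442.647155976248 286.08007692590047 212.02202676353258 [ 2.15018799 -2.13701969  0.19049498] [-0.01559379  0.58376954  0.93110074]
```

View pics/scene0.png

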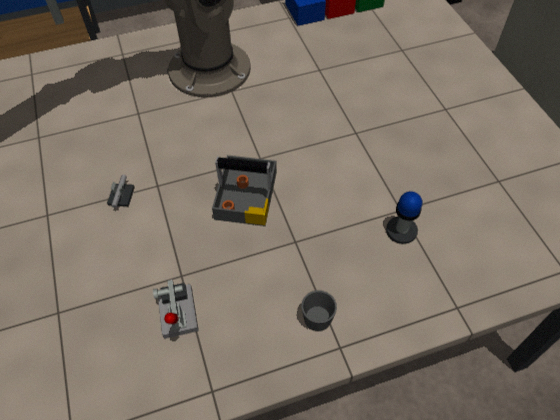

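View pics/top0.png

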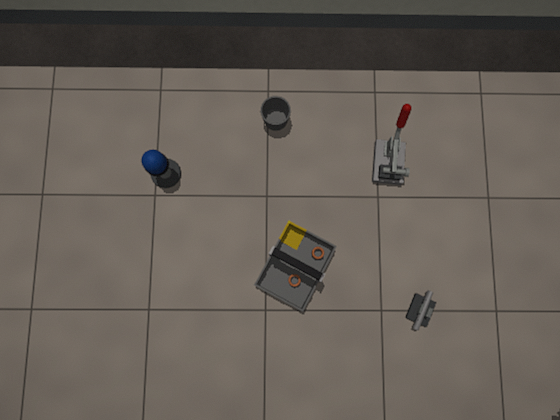

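The scene view shows the tray at about (245,190), lamp dome (410,205), clamp (175,310), cup (318,310) and clip (121,193). In the top view the tray is at (297,265), its yellow corner at (291,235), the dome at (154,162), cup (276,112), clamp (390,160) and clip (422,310). I'll zoom in on the tray in both views.

```bash
python3 - <<'E'
import cv2,numpy as np
a=cv2.imread("pics/scene0.png")[145:235,200:290];b=cv2.imread("pics/top0.png")[215:315,245:345]
f=lambda i,s:cv2.resize(i,None,fx=s,fy=s,interpolation=cv2.INTER_CUBIC)
A=f(a,4.444);B=f(b,4)
im=np.hstack([A[:400,:400],B]);im=cv2.convertScaleAbs(im,alpha=1.7,beta=15);cv2.imwrite("pics/crop.png",im);print(im.shape)
E
```

```text
(400, 800, 3)
```

View pics/crop.png

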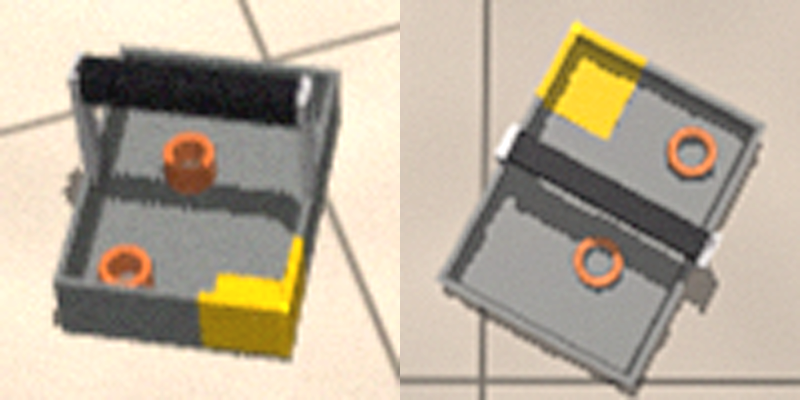

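```bash
cat > h.py <<'E'
import cv2,numpy as np,pickle
from scipy.optimize import least_squares
from scipy.spatial.transform import Rotation as R
def proj(c,X): return cv2.projectPoints(np.atleast_2d(np.float64(X)),np.float64(c["rvec"]),np.float64(c["tvec"]),np.array([[c["fx"],0,c["cx"]],[0,c["fy"],c["cy"]],[0,0,1.]]),None)[0][:,0]
def tri(cs,us):
    r=least_squares(lambda X:np.concatenate([(proj(c,X)-u).ravel() for c,u in zip(cs,us)]),[0.4,0,0.05]); return r.x,np.abs(r.fun).max()
E
python3 - <<'E'
from station import *
from h import *
s=read_camera("scene");t=read_camera("top")
S=lambda u,v:(np.array([u,v]))/4.444+[200,145]
T=lambda u,v:np.array([(u-400)/4+245,v/4+215])
P={"yc":((294,296),(577,24)),"x+y-":((58,283),(762,125)),"x-y-":((122,48),(635,390)),"x-y+":((338,72),(442,280)),
"bar-":((80,57),(698,258)),"bar+":((300,75),(508,165))}  # bar: top, rear?
for k,(a,b) in P.items(): print(k,*[np.round(v,4) for v in tri([s,t],[S(*a),T(*b)])])
def mask(c):
    h=cv2.cvtColor(c["color"],cv2.COLOR_BGR2HSV);m=cv2.inRange(h,(105,150,40),(130,255,255));m[:60]=0
    n,l,st,ce=cv2.connectedComponentsWithStats(m);i=1+st[1:,4].argmax();print(st[i]);x,y,w,hh,_=st[i];return np.array([x+w/2-.5,y+hh/2-.5])
a,b=mask(s),mask(t);print("dome",a,b,tri([s,t],[a,b]))
for k,a,b in(("cup",(318,302),(275,107)),("clipmid",(121,190),(424,310)),("clampred",(171,319),(405,110)),("ba",S(190,150),T(597,261)),("bb",S(126,265),T(691,152))): print(k,tri([s,t],[a,b]))
# tray fit: rim corners
hl=np.array([[.08,.06,.045],[.08,-.06,.045],[-.08,-.06,.045],[-.08,.06,.045]])
def f(p):
    M=R.from_euler('z',p[2]).as_matrix();X=hl@M.T+[p[0],p[1],0]
    ks=["yc","x+y-","x-y-","x-y+"]
    return np.r_[(proj(s,X)-[S(*P[k][0]) for k in ks]).ravel(),(proj(t,X)-[T(*P[k][1]) for k in ks]).ravel()]
r=least_squares(f,[.5,0,0.]);print("tray",r.x[:2],np.degrees(r.x[2]),np.abs(r.fun).max())
r.x[2]%=2*np.pi
M=R.from_euler('z',r.x[2]).as_matrix()
for y in(-.055,.055):
  X=np.array([[.0,y,.121]])@M.T+[r.x[0],r.x[1],0];
  u=proj(s,X)[0];v=proj(t,X)[0];print("bar top pred",(u-[200,145])*4.444,(v-[245,215])*4+[400,0])
E
```

```text
yc [ 0.5641 -0.0157  0.0515] 1.5767
x+y- [ 0.5096 -0.1209  0.0399] 0.2574
x-y- [ 0.3668 -0.0494  0.038 ] 0.9997
x-y+ [0.4248 0.0553 0.0408] 1.0162
bar- [ 0.4358 -0.0793  0.1174] 0.4069
bar+ [0.4822 0.0184 0.1165] 0.7539
[398 192  24  25 475]
[142 150  25  24 444]
dome [409.5 204. ] [154.  161.5] (array([0.68116123, 0.26901091, 0.10247108]), np.float64(0.14843001470251238))
cup (array([0.81661875, 0.01290899, 0.07485863]), np.float64(0.6278016795027384))
clipmid (array([ 0.37251186, -0.31320569,  0.02425593]), np.float64(1.5300571751458563))
clampred (array([ 0.78786072, -0.25900657,  0.13619542]), np.float64(0.03379751815259624))
ba (array([ 0.43524132, -0.03057053,  0.02213616]), np.float64(0.3228658285280517))
bb (array([ 0.49589268, -0.08327611,  0.02031303]), np.float64(0.28057147394682147))
tray [ 0.4670731  -0.03263627] -27.042671653406437 2.329884235354797
bar top pred [79.88501465 62.4422192 ] [704.56706248 245.50654998]
bar top pred [298.69099957  84.83378564] [509.33874204 144.08133202]
```

The tray centre is about (0.467, -0.033), yaw about -27°. The measured heights agree with the text: bar 0.117 and rim about 0.04. The lamp is at (0.68, 0.27). I'll move over the tray.

>>> jog_arm(moves=[0.9,-1,0,0,0,0,1,0.9,-1,0,0,0,0,1,0.9,-1,0,0,0,0,1,0.9,-1,0,0,0,0,1,0.9,-1,0,0,0,0,1,0.9,-1,0,0,0,0,1,0.9,-1,0,0,0,0,1,0.9,-1,0,0,0,0,1])

```text
t: 0.87
eef_pos: [0.3024, -0.4399, 0.2312]
tool_rot: [-0.0, 0.987, 0.163, -0.0]
contact_force: [0.0, -0.6, 0.7]
gripper_width: 1.003
grasp_force: 0.0
```

>>> jog_arm(moves=[0.9,-1,0,0,0,0,1,0.9,-1,0,0,0,0,1,0.9,-1,0,0,0,0,1,0.9,-1,0,0,0,0,1,0.9,-1,0,0,0,0,1,0.9,-1,0,0,0,0,1,0.9,-1,0,0,0,0,1,0.9,-1,0,0,0,0,1])

```text
t: 1.53
eef_pos: [0.3872, -0.2422, 0.2314]
tool_rot: [0.0, 0.987, 0.163, 0.0]
contact_force: [-0.3, 0.2, -0.5]
gripper_width: 0.999
grasp_force: 0.0
```

>>> jog_arm(moves=[0.9,-1,0,0,0,0,1,0.9,-1,0,0,0,0,1,0.9,-1,0,0,0,0,1,0.9,-1,0,0,0,0,1,0.9,-1,0,0,0,0,1,0.8,-1,0,0,0,0,1,0.6,-0.8,0,0,0,0,1,0.3,-0.5,0,0,0,0,1])

```text
t: 2.2
eef_pos: [0.4582, -0.0625, 0.2315]
tool_rot: [-0.0, 0.986, 0.165, 0.0]
contact_force: [0.4, 0.6, 0.9]
gripper_width: 0.998
grasp_force: 0.0
```

>>> jog_arm(moves=[0,0,0,0,0,-0.5,1,0,0,0,0,0,-1,1,0,0,0,0,0,-1,1,0,0,0,0,0,-1,1,0,0,0,0,0,-1,1,0,0,0,0,0,-1,1,0,0,0,0,0,-1,1,0,0,0,0,0,-1,1])

```text
t: 2.87
eef_pos: [0.4572, -0.0653, 0.2313]
tool_rot: [0.0, 0.91, 0.415, -0.0]
contact_force: [-0.3, 0.5, 0.8]
gripper_width: 1.001
grasp_force: 0.0
```

>>> jog_arm(moves=[0,0,0,0,0,-1,1,0,0,0,0,0,-1,1,0,0,0,0,0,-1,1,0,0,0,0,0,-0.5,1,0,0,0,0,0,0,1,0,0,0,0,0,0,1,0,0,0,0,0,0,1,0,0,0,0,0,0,1])

```text
t: 3.53
eef_pos: [0.4573, -0.0652, 0.2313]
tool_rot: [-0.0, 0.854, 0.52, -0.0]
contact_force: [0.2, 0.3, 0.1]
gripper_width: 1.003
grasp_force: 0.0
```

```bash
python3 - <<'E'
from station import *
from h import *
o=get_obs();print(o["t"],o["q"].round(3),o["eef_pos"],o["contact_force"]);q=o["tool_rot"];M=R.from_quat(np.r_[q[1:],q[0]]).as_matrix();print(M.round(4))
c=read_camera("wrist");cv2.imwrite("pics/w1.png",c["color"]);print(c["rvec"],c["tvec"])
Mt=R.from_euler('z',-27,degrees=True).as_matrix()
X=np.array([[0,y,.121] for y in(-.055,.055)]+[[.08,.06,.045],[.08,-.06,.045],[-.08,-.06,.045],[-.08,.06,.045]])@Mt.T+[.467,-.0326,0];print(proj(c,X).round(1))
pickle.dump({k:c[k] for k in c},open("w1.pkl","wb"))
E
```

```text
3.5333 [ 0.427  0.156 -0.46   2.019  0.083  0.984 -0.55 ] [ 0.45731952 -0.06524555  0.23128319] [0.22988265 0.25368208 0.06209704]
[[ 4.582e-01  8.889e-01 -1.000e-04]
 [ 8.889e-01 -4.582e-01 -0.000e+00]
 [-0.000e+00 -0.000e+00 -1.000e+00]]
[-2.77272892  0.67215675  0.09927471] [-0.4365303   0.10674604  0.4218884 ]
[[266.4 229.5]
 [264.7  79.4]
 [356.3  78.4]
 [348.5 206.8]
 [187.8 207.5]
 [177.4  79.2]]
```

View pics/w1.png

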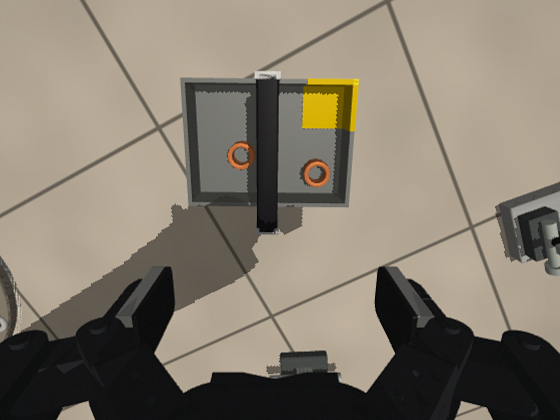

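The wrist view shows the bar running straight down the image from (268,80) to (266,231), squarely between the fingers. The rim corners are within about 2 px of the prediction, and the bushings are at (240,155) and (316,173). I'll descend and grip.

>>> jog_arm(moves=[1,-0.15,0,0,0,0,1,0.66,-0.1,0,0,0,0,1,0,0,1,0,0,0,1,0,0,1,0,0,0,1,0,0,1,0,0,0,1,0,0,1,0,0,0,1,0,0,1,0,0,0,1,0,0,1,0,0,0,1])

```text
t: 4.25
eef_pos: [0.4682, -0.0334, 0.1105]
tool_rot: [0.0, 0.854, 0.521, 0.0]
contact_force: [-0.4, 0.7, 0.0]
gripper_width: 1.006
grasp_force: 0.0
```

```bash
python3 - <<'E'
E
sed -i 's/pass/pass/' h.py; cat h.py | wc -l
```

```text
6
```

>>> jog_arm(moves=[0,0,0.5,0,0,0,1,0,0,0.4,0,0,0,1,0,0,0,0,0,0,0,0,0,0,0,0,0,0,0,0,0,0,0,0,0,0,0,0,0,0,0,0,0,0,0,0,0,0,0,0,0,0,0,0,0,0], grip_force=100)

```text
t: 4.92
eef_pos: [0.4683, -0.0335, 0.0939]
tool_rot: [0.0, 0.854, 0.521, 0.0]
contact_force: [-1.3, 0.9, 3.3]
gripper_width: 0.168
grasp_force: 97.6
```

>>> jog_arm(moves=[0,0,0,0,0,0,0,0,0,0,0,0,0,0,0,0,0,0,0,0,0,0,0,0,0,0,0,0,0,0,0,0,0,0,0,0,0,0,0,0,0,0,0,0,0,0,0,0,0,0,0,0,0,0,0,0])

```text
t: 5.58
eef_pos: [0.4683, -0.0334, 0.0939]
tool_rot: [0.0, 0.854, 0.521, 0.0]
contact_force: [-1.9, 0.4, 6.7]
gripper_width: 0.168
grasp_force: 97.9
```

>>> jog_arm(moves=[0,0,-0.1,0,0,0,0,0,0,-0.3,0,0,0,0,0,0,-0.5,0,0,0,0,0,0,-0.7,0,0,0,0,0,0,-0.7,0,0,0,0,0,0,-0.7,0,0,0,0,0,0,-0.7,0,0,0,0,0,0,-0.7,0,0,0,0])

```text
t: 6.25
eef_pos: [0.4678, -0.0334, 0.1825]
tool_rot: [-0.0, 0.854, 0.521, -0.0]
contact_force: [0.8, -0.3, -4.4]
gripper_width: 0.166
grasp_force: 97.8
```

>>> jog_arm(moves=[0,0,-0.7,0,0,0,0,0,0,-0.7,0,0,0,0,0,0,-0.7,0,0,0,0,0,0,-0.7,0,0,0,0,0,0,-0.7,0,0,0,0,0,0,-0.7,0,0,0,0,0,0,-0.5,0,0,0,0,0,0,-0.2,0,0,0,0])

```text
t: 6.92
eef_pos: [0.4686, -0.0333, 0.2811]
tool_rot: [0.001, 0.854, 0.521, 0.001]
contact_force: [-0.3, -0.1, -4.9]
gripper_width: 0.171
grasp_force: 97.8
```

```bash
python3 - <<'E'
from station import *
from h import *
o=get_obs();print(o["t"],o["q"].round(3),o["eef_pos"],o["contact_force"],o["gripper_width"])
c=read_camera("scene");w=read_camera("wrist");cv2.imwrite("pics/l.png",np.hstack([cv2.resize(c["color"][60:340,100:450],(400,320)),cv2.resize(w["color"],(400,320))]))
E
```

```text
6.9167 [ 0.394  0.118 -0.49   1.94   0.063  1.096 -0.597] [ 0.46855382 -0.03326347  0.28112487] [-0.29144824 -0.07529609 -4.85313562] 0.17081476759720882
```

View pics/l.png

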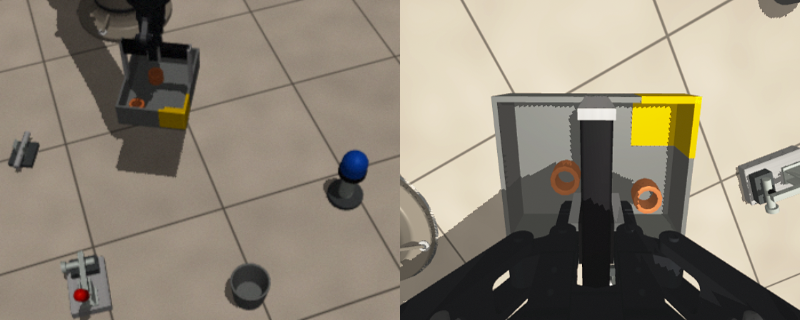

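The tray is lifted level in the wrist view, with both bushings inside at (566,178) and (647,197) in the composite and the yellow patch at (655,125). Next I'll turn it 46° towards the lamp.

>>> jog_arm(moves=[0,0,-0.3,0,0,-0.3,0,0,0,-0.3,0,0,-0.6,0,0,0,-0.2,0,0,-0.8,0,0,0,0,0,0,-0.8,0,0,0,0,0,0,-0.8,0,0,0,0,0,0,-0.8,0,0,0,0,0,0,-0.8,0,0,0,0,0,0,-0.8,0])

```text
t: 7.68
eef_pos: [0.4676, -0.0334, 0.2946]
tool_rot: [-0.001, 0.732, 0.681, -0.001]
contact_force: [-0.4, 0.5, -4.5]
gripper_width: 0.173
grasp_force: 97.8
```

>>> jog_arm(moves=[0,0,0,0,0,-0.8,0,0,0,0,0,0,-0.8,0,0,0,0,0,0,-0.8,0,0,0,0,0,0,-0.8,0,0,0,0,0,0,-0.8,0,0,0,0,0,0,-0.8,0,0,0,0,0,0,-0.6,0,0,0,0,0,0,-0.35,0])

```text
t: 8.35
eef_pos: [0.4676, -0.0334, 0.2946]
tool_rot: [-0.001, 0.582, 0.813, -0.0]
contact_force: [0.6, -0.1, -4.1]
gripper_width: 0.169
grasp_force: 97.8
```

>>> jog_arm(moves=[0,0,0,0,0,0,0,0,0,0,0,0,0,0,0,0,0,0,0,0,0,0,0,0,0,0,0,0,0,0,0,0,0,0,0,0,0,0,0,0,0,0,0,0,0,0,0,0,0,0,0,0,0,0,0,0])

```text
t: 9.02
eef_pos: [0.4681, -0.0334, 0.2953]
tool_rot: [0.0, 0.584, 0.812, 0.0]
contact_force: [-0.0, 0.9, -4.2]
gripper_width: 0.168
grasp_force: 97.8
```

```bash
python3 - <<'E'
from station import *
from h import *
o=get_obs();print(o["t"],o["q"].round(3),o["eef_pos"],o["contact_force"],o["gripper_width"]);q=o["tool_rot"];M=R.from_quat(np.r_[q[1:],q[0]]).as_matrix();print(M.round(4))
y=M[:,1];a=np.degrees(np.arctan2(y[1],y[0]))+36.4;p=o["eef_pos"];b=np.degrees(np.arctan2(.269-p[1],.681-p[0]));print("corner",a,"lamp",b)
c=read_camera("scene");w=read_camera("top");cv2.imwrite("pics/r.png",np.hstack([cv2.resize(c["color"][60:340,100:450],(400,320)),cv2.resize(w["color"][100:340,100:400],(400,320))]))
E
```

```text
9.0167 [ 0.45   0.111 -0.546  1.917  0.064  1.13   0.203] [ 0.46810542 -0.03342527  0.29532439] [-1.68588874e-03  9.09574654e-01 -4.20854306e+00] 0.1676168119484538
[[-0.3185  0.9479  0.    ]
 [ 0.9479  0.3185  0.    ]
 [-0.      0.     -1.    ]]
corner 54.97405530149271 lamp 54.85607794571196
```

View pics/r.png

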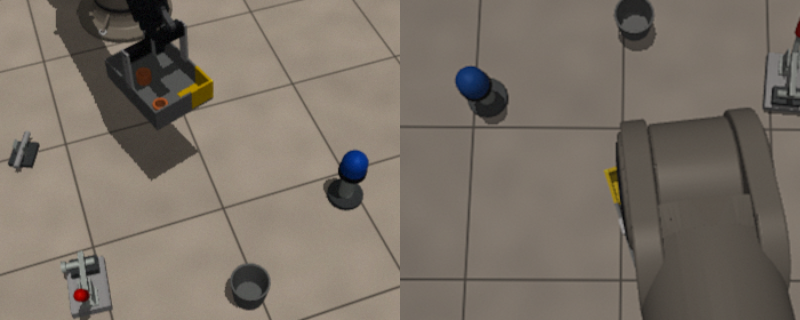

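The corner heading is 55.0° against a lamp bearing of 54.9°. In the scene view the yellow corner (203,85) faces the dome and both bushings are still in the tray. I'll now tip slowly about tool axis (0.8, -0.6, 0).

>>> jog_arm(moves=[0,0,0,0.16,-0.12,0,0,0,0,0,0.24,-0.18,0,0,0,0,0,0.32,-0.24,0,0,0,0,0,0.32,-0.24,0,0,0,0,0,0.32,-0.24,0,0,0,0,0,0.32,-0.24,0,0,0,0,0,0.32,-0.24,0,0,0,0,0,0.32,-0.24,0,0])

```text
t: 9.78
eef_pos: [0.4684, -0.0332, 0.2954]
tool_rot: [0.002, 0.581, 0.808, -0.102]
contact_force: [-0.3, 0.7, -4.5]
gripper_width: 0.17
grasp_force: 97.8
```

>>> jog_arm(moves=[0,0,0,0.32,-0.24,0,0,0,0,0,0.32,-0.24,0,0,0,0,0,0.32,-0.24,0,0,0,0,0,0.32,-0.24,0,0,0,0,0,0.32,-0.24,0,0,0,0,0,0.32,-0.24,0,0,0,0,0,0.32,-0.24,0,0,0,0,0,0.32,-0.24,0,0])

```text
t: 10.45
eef_pos: [0.4682, -0.0334, 0.2953]
tool_rot: [0.004, 0.57, 0.793, -0.213]
contact_force: [-1.1, -0.3, -5.3]
gripper_width: 0.167
grasp_force: 97.9
```

```bash
cat > st.py <<'E'
from station import *
from h import *
o=get_obs();print(o["t"],o["q"].round(3),o["eef_pos"],o["contact_force"],o["gripper_width"]);q=o["tool_rot"];M=R.from_quat(np.r_[q[1:],q[0]]).as_matrix()
d=M@[np.sin(np.radians(36.4)),np.cos(np.radians(36.4)),0];g=o["eef_pos"]-.019*M[:,2];k=g+.11*M[:,2]
print("tilt",np.degrees(np.arccos(-M[2,2])),"corner",np.degrees(np.arctan2(d[1],d[0])),"down",np.degrees(np.arcsin(-d[2])),"lamp",np.degrees(np.arctan2(.269-k[1],.681-k[0])))
E
python3 st.py
```

```text
10.45 [ 0.207  0.292 -0.562  1.785  0.393  1.486 -0.149] [ 0.46824261 -0.03339765  0.29531879] [-1.05596969 -0.2556077  -5.25680944] 0.16732129826862305
tilt 24.544242332430137 corner 54.925881011953756 down 24.54325255982542 lamp 54.92690428979218
```

>>> jog_arm(moves=[0,0,0,0.32,-0.24,0,0,0,0,0,0.32,-0.24,0,0,0,0,0,0.32,-0.24,0,0,0,0,0,0.32,-0.24,0,0,0,0,0,0.32,-0.24,0,0,0,0,0,0.32,-0.24,0,0,0,0,0,0.32,-0.24,0,0,0,0,0,0.32,-0.24,0,0])

```text
t: 11.12
eef_pos: [0.4682, -0.0334, 0.2953]
tool_rot: [0.007, 0.553, 0.769, -0.32]
contact_force: [-0.4, 0.2, -3.9]
gripper_width: 0.172
grasp_force: 98.1
```

>>> jog_arm(moves=[0,0,0,0.28,-0.21,0,0,0,0,0,0.16,-0.12,0,0,0,0,0,0,0,0,0,0,0,0,0,0,0,0,0,0,0,0,0,0,0,0,0,0,0,0,0,0,0,0,0,0,0,0,0,0,0,0,0,0,0,0])

```text
t: 11.78
eef_pos: [0.4681, -0.0336, 0.2955]
tool_rot: [0.007, 0.55, 0.764, -0.337]
contact_force: [0.4, 0.1, -3.7]
gripper_width: 0.171
grasp_force: 98.2
```

>>> jog_arm(moves=[0,0,0,0,0,0,0,0,0,0,0,0,0,0,0,0,0,0,0,0,0,0,0,0,0,0,0,0,0,0,0,0,0,0,0,0,0,0,0,0,0,0,0,0,0,0,0,0,0,0,0,0,0,0,0,0])

```text
t: 12.45
eef_pos: [0.4681, -0.0334, 0.2953]
tool_rot: [0.007, 0.55, 0.764, -0.337]
contact_force: [-0.5, 0.2, -5.1]
gripper_width: 0.169
grasp_force: 98.2
```

```bash
cat >> st.py <<'E'
c=read_camera("scene");w=read_camera("wrist");cv2.imwrite("pics/t.png",np.hstack([cv2.resize(c["color"][50:250,150:450],(400,267),interpolation=cv2.INTER_CUBIC),cv2.resize(w["color"],(400,267))]))
E
python3 st.py
```

```text
12.45 [ 0.075  0.419 -0.536  1.72   0.509  1.705 -0.267] [ 0.46811617 -0.03342196  0.29529433] [-0.50639705  0.23168142 -5.05484487] 0.1688467521477333
tilt 39.401936585464036 corner 54.84307453417747 down 39.40033551981281 lamp 54.93786138154944
```

View pics/t.png

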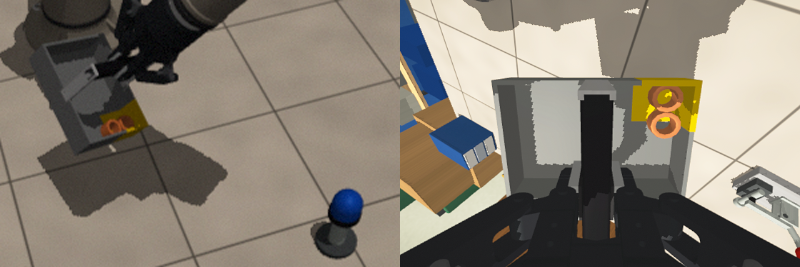

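In the wrist view both bushings lie against the yellow corner walls at (665,97) and (663,124). The tray hasn't slipped in the grip. I'll check that nothing is still moving before handing in.

>>> jog_arm(moves=[0,0,0,0,0,0,0,0,0,0,0,0,0,0,0,0,0,0,0,0,0,0,0,0,0,0,0,0,0,0,0,0,0,0,0,0,0,0,0,0,0,0,0,0,0,0,0,0,0,0,0,0,0,0,0,0])

```text
t: 13.22
eef_pos: [0.4681, -0.0335, 0.2953]
tool_rot: [0.007, 0.55, 0.764, -0.337]
contact_force: [-0.1, 0.3, -4.4]
gripper_width: 0.161
grasp_force: 98.2
```

```bash
cp pics/t.png pics/t_old.png; python3 st.py; python3 - <<'E'
import cv2
from station import *
d=cv2.absdiff(cv2.imread("pics/t.png"),cv2.imread("pics/t_old.png"));m=d[70:180,490:705].max();print("diff",m)
if m<60: print(hand_in())
E
```

```text
13.2167 [ 0.075  0.419 -0.536  1.72   0.509  1.705 -0.267] [ 0.46809413 -0.0334511   0.29529733] [-0.05294544  0.28373737 -4.36277198] 0.16132468455876606
tilt 39.40308725033408 corner 54.83770180781178 down 39.40148530153085 lamp 54.93698472852248
diff 127
```

```bash
python3 - <<'E'
import cv2,numpy as np
a,b=cv2.imread("pics/t.png"),cv2.imread("pics/t_old.png")
d=cv2.absdiff(a,b)[70:180,490:705].max(2);print((d>60).sum(),np.argwhere(d>60)[:12].tolist())
f=lambda i:cv2.resize(i[70:170,610:710],(390,390),interpolation=cv2.INTER_CUBIC)
cv2.imwrite("pics/cmp.png",np.hstack([f(b),f(a)]))
E
```

```text
148 [[17, 96], [17, 97], [17, 98], [17, 99], [17, 100], [17, 101], [17, 102], [17, 103], [17, 104], [17, 105], [17, 106], [17, 107]]
```

View pics/cmp.png

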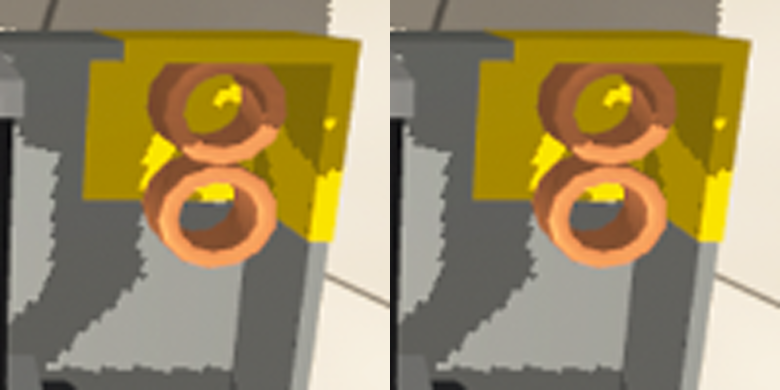

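The two views match, so the bushings and the tray are at rest. The pixel differences are aliasing along the bar's edge. I'm handing in.

```bash
python3 -c "
from station import *
print(hand_in())"
```

```text
the job is handed in; nothing more can be done
None
```

The job is handed in with the tray held still in the air and tipped 39° down towards its yellow corner, which points at the lamp to within about 0.1° by my measurements; both bushings rest in that corner, one in the angle and the other touching it along the wall, nothing spilled, and the force readings showed no bump.

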